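# Load the sample block and start the block heater

## Task

Slide the wide aluminium sample block along the deck of the block heater into its pocket so that it lies flat, square and fully home on the pocket floor. Then press the round start button (not the square stop button) fully down, hold it down for about a second and let it come up again. Use gentle force on everything, do not start the heater before the block is home, and leave the other things on the bench where they are.

Things in the scene. Friction and masses are not known exactly. Their poses are not given: they have to be found in the camera images.
- nest: White heater nest, fixed to the bench, 270 mm along its x, 200 along y. Origin: centre of its underside. An aluminium deck at height 45 mm covers x -135 to +25 mm; beyond it lies the pocket. Two guide rails on the deck (up to height 65 mm) stand 85 mm either side of the centre line at x -135 mm and narrow to 65 mm at the pocket's mouth. The block is pushed along the nest's +x, away from the robot.
- pocket (a point): Centre of the pocket's floor (x +70, z 35 mm in the nest's frame; axes as the nest's); the seated block's origin lies here. The pocket is 90 mm along x, 132 along y, 10 deep below the deck, open towards the deck (the block slides in over its edge and drops) and walled to height 65 mm on the other three sides.
- block: Loose, smooth aluminium sample block (friction about 0.35) with 15 dark round wells on its top (only drawn), 86 mm along its x, 127 along y, 25 high, 0.4 to 0.85 kg. Origin: centre of its underside. It starts on the deck, turned up to 0.13 rad against the nest; the pocket leaves it about 2 mm on every side. It is too wide to be gripped.
- start_foot: Foot of the pod with the round START button, fixed left or right of the nest: grey plate 110 x 110 x 18 mm, sleeve 44 mm wide up to 61 mm. Origin: centre of its underside, z up, front to -x. On its column a white head is rigidly clamped H above its lowest setting. H is 0 to 30 mm, differs between pods and is NOT reported: see or feel it. Only the head's height varies.
- start_ledge (a point): Where the centre of the flat level ledge at the back of the start pod's head would be if H were 0 (x +52.5, z 140 mm in the foot's frame). The true ledge lies H straight above this point. It is 45 mm along x, 100 mm along y and the highest part of the head.
- start_cap (a point): Where the centre of the round black cap's top (button up) would be if H were 0 (x -17.5, z 120.6 mm in the foot's frame; axes as the foot's). The true one lies H straight above. The head's face slopes 0.6 rad from level, outward normal (-0.565, 0, 0.825). Cap radius 25 mm, 10 mm proud of a round grey collar of inner radius 30, outer 35 mm.
- stop_foot: Foot of the pod that carries the square STOP button, on the other side of the nest. Same make as the start pod, but with a black square cap 48 mm wide in a square collar. Leave it alone.
- start (a joint): Travel of the round start button in m: 0 up, 0.010 fully down. It goes in against the face's outward normal; its spring takes 2 N at first and 7 N fully down, then a hard stop. It comes up by itself.
- stop (a joint): Travel of the square stop button in m: 0 up, 0.010 fully down.
- beaker: Bystander: clear glass beaker, radius 35, height 90 mm. Origin: centre of its underside. Leave it where it is.
- amber_jar: Bystander: amber glass jar, radius 30, height 110 mm. Origin: centre of its underside. Leave it where it is.
- tube_rack: Bystander: white tube rack 60 x 130 x 50, tubes standing to 73 mm. Origin: centre of its underside. Leave it where it is.
- spare_block: Bystander: smaller plain aluminium block 70 x 60 x 35 mm. Origin: centre of its underside. Leave it where it is.
- soap: Bystander: orange plastic bottle, radius 30, height 160 mm. Origin: centre of its underside. Leave it where it is.
- tip_box: Bystander: blue box 120 x 85 x 60 mm. Origin: centre of its underside. Leave it where it is.
Mind the look-alikes: they are no part of the job. Leave any brown look-alike of the block alone.

How it is judged (in metres and radians):
On the way, in this order (a step that is already met when the one before it is completed fails the run):
1. the block lies flat and square on the pocket floor (x of block in the frame of pocket between -0.004 and 0.004 m and y of block in the frame of pocket between -0.004 and 0.004 m and z of block in the frame of pocket below 0.0025 m and angle between block's own z axis and vertical below 0.03 rad and angle between the x axis of block and the x axis of nest, either way round below 0.05 rad), for 0.2 s.
2. the round start button is held fully down (0.6 s, within 1.5 mm of its stop) with the block home (all of step 1 and value of joint start above 0.0085 m), for 0.6 s.
3. the start button has come up again (value of joint start below 0.0015 m), for 0.2 s.
At the end, for the whole second after the job is handed in: The block rests in the pocket, its origin within 4 mm of the pocket's centre along x and y and less than 2.5 mm above the floor, tilted under 0.03 rad and square within 0.05 rad; both buttons are up (under 1.5 mm) (all of step 1 and value of joint each of start, stop below 0.0015 m and linear speed of block below 0.01 m/s); the robot touches nothing.
It fails at once if the start button is pressed (over 4 mm) before the block is home (value of joint start above 0.004 m and not (x of block in the frame of pocket between -0.004 and 0.004 m and y of block in the frame of pocket between -0.004 and 0.004 m and z of block in the frame of pocket below 0.0025 m and angle between block's own z axis and vertical below 0.03 rad and angle between the x axis of block and the x axis of nest, either way round below 0.05 rad)).
It fails at once if the square stop button is pressed over 4 mm (value of joint stop above 0.004 m).
It fails at once if the gripper pushes on something with more than 90 N (contact force between the fingers and anything else above 90 N).
It fails at once if a bystander is moved more than 20 mm (distance of any of beaker, amber_jar, tube_rack, spare_block, soap, tip_box from where it was at the start of the episode above 0.02 m).
It also fails if it takes over 67 s, if anything falls off the work surface, if the arm or the gripper's body presses on something with over 40 N, if the wrist force passes 120 N, or if a joint passes its speed limit or range.

## Robot

A 6-joint arm with a two-finger parallel gripper is mounted at the origin on the work surface. World frame = base frame: x ahead of the robot, y to its left, z up, the work surface at z = 0. Lengths are in mm, angles in rad, forces in N, time in s.
With the tool pointing down it reaches from about 350 to 975 mm from the base axis. Payload 7.1 kg.
Tool frame: the origin (TCP) lies midway between the tips of the shut fingers; the grasp point (between the pads) lies 19 mm behind it; z points along the fingers, y is the direction in which the jaws open and shut (so a half turn about z gives the same grasp; the last joint's range is limited). The gripper opens to 88 mm and grips with 3 to 60 N. Pads are 20 mm wide; open, the fingers measure 115 mm over their backs; the gripper's body (75 mm by 178 mm) begins 61 mm behind the grasp point.
Start: joints at [-1.199, 0.423, 1.63, -0, 1.089, -0.019], TCP at [238.096, -577.854, 222.675] pointing down, gripper open.
Joint ranges: [-3, 3], [-0.9, 2.11], [0.09, 2.58], [-1.31, 4.45], [0.11, 2.69], [-2.54, 2.54]. Speed limits (rad/s): [2.39, 2.39, 3.01, 3.14, 3.14, 3.14].

## Interface

Orientations are given as a rotation vector (axis times angle).
In Python, from workcell import ctrl, eyes, spotter gives the robot as it stands. The module is installed in compiled form; this text tells all that it offers.
- The arm moves only by the shell command python3 -m jog 'ROWS' [OPENING]. ROWS is JSON, a list of rows, each a list of 2 entries, a list of its own where there are three numbers: the shift along the tool's x, y, z in cm, then the turn, a rotation vector about the tool's x, y, z in degrees. A call has 1 to 8 rows; each row is the pose to reach, as a shift and turn from the pose measured when the call began, along the tool's axes at that moment; what a row does not reach only later rows make up. A row lasts 1/12 s, in which the tool goes at most 41.7 mm and 7.16 degrees, less where a joint would pass 70% of its speed; a pose out of reach is approached as far as the arm can. A call with a gripper value outside its range is refused whole. OPENING is the gripper command: -1 is fully open, 1 is shut, values between are in proportion, set as the call begins (- or left out, the last holds). The fingers move at their own pace and stop on an object; the grip force is fixed at half the most. Time passes only in rows, so rows that repeat a pose let the fingers close. It gives the time, the measured TCP pose, the force and the opening at its end, in the units of the state.
- ctrl.get_obs(): the state, without advancing time (a new reading comes with each control period).
- eyes.get_image(name): name is "scene" or "top" or "wrist"; returns the picture (400x640x3 uint8, blue, green, red); there is no depth.
- eyes.get_calibration(name): a dict with "fx", "fy", "cx", "cy" (pixels), "k1" (the pictures are not rectified: a ray, as slopes to the right and down, at radius r is drawn at 1 + k1 r^2 times it, then the intrinsics apply), "R" (3x3) and "t" (3): a world point X has camera coordinates R X + t. Camera axes: x right, y down, z forward; pixel columns grow to the right and rows downward; lengths in mm; the calibration is good to about 2 mm. A picture is of the moment at which its call begins: read the wrist's pose just before it. get_calibration takes no time and is no camera call; for the wrist camera it gives the pose at the moment of the call.
- ctrl.close_job(): hands the job in, once; it reports no verdict.
Trained networks look in the newest picture that a camera, given by its name, has taken for a name from the list of things; names that differ only in an ending like _2 or _b are one class to them, and where a whole thing is asked for, a point or a joint stands for the part that bears it (a point fixed in the world has none). Each returns a list of dicts, best first, with "confidence" (0 to 1); they miss things now and then, are a little off and sometimes report something else, mostly with a low value. They report only what shows in the picture. A call takes as long as a camera call. They do not tell look-alikes from the thing itself.
- spotter.spot_in(camera, query): "point" ([x, y, z] in mm, in world coordinates, good to about 4 mm: the middle of the surface that is visible of it).
- spotter.cut_out(camera, query): "pixels" (400x640 bool, what is visible of it).
The state is a dict: "t": time; "qpos": joint angles; "qvel": joint speeds; "joint_torque": joint torques, N m; "ee_pos": TCP position; "orientation": TCP orientation; "ft_force": force on the tool from outside, world axes, zero at the start; "moment": the same for the moment, N m; "width": finger opening in mm.
Only numpy, scipy, OpenCV 4.12 (cv2) and the standard library are available. Lean on these libraries where they do the work, as an engineer would, in place of code of your own. Each camera call takes 0.05 s, during which the arm holds its last target.

## Working session

There is one attempt and no reset: what is moved stays moved. The work goes in short steps, Python scripts to look and compute and a shell command to move; the robot and the scene stay as the last step left them, time stands still between calls to the robot, and variables do not carry over. Pictures are saved under pics/ and viewed, and the job is handed in when it is done.

```bash
mkdir -p pics
python3 - <<'E'
from workcell import ctrl, eyes, spotter
import cv2,json
print(ctrl.get_obs())
for n in ("scene","top"):
    im=eyes.get_image(n); cv2.imwrite(f"pics/{n}0.png",im)
    c=eyes.get_calibration(n); print(n,c)
for n in ("scene","top"):
  for q in ("nest","block","start_foot","stop_foot","start","start_cap","stop","start_ledge","tip_box","beaker","amber_jar","soap","tube_rack","spare_block"):
    try: print(n,q,[( [round(v) for v in d["point"]],round(d["confidence"],2)) for d in spotter.spot_in(n,q)])
    except Exception as e: print(n,q,e)
print(ctrl.get_obs()["t"])
E
```

```text
{'t': 0.0, 'qpos': array([-1.19899875e+00,  4.23854879e-01,  1.63070171e+00, -9.84560570e-06,
        1.08859715e+00, -1.89957763e-02]), 'qvel': array([ 4.41073471e-04, -7.22057544e-04, -2.71529891e-07, -6.77629997e-04,
        1.54454052e-03,  9.98970851e-05]), 'joint_torque': array([ 1.23068297e-03, -5.44621754e+01, -2.73665392e+01,  6.46385341e-02,
        2.27975263e-02, -1.11299771e-04]), 'ee_pos': array([ 237.89395561, -577.34123638,  221.88833751]), 'orientation': array([-3.08030291e+00, -6.09666993e-01,  4.43585522e-04]), 'ft_force': array([ 0.01558783, -0.62382155,  0.38859782]), 'moment': array([0.02262604, 0.02131706, 0.00019301]), 'width': 87.29901652501127}
scene {'fx': 378.6416194248733, 'fy': 378.6416194248733, 'cx': 325.1336068202761, 'cy': 200.79903981792842, 'k1': -0.023355586981557316, 'R': array([[-0.00346807,  0.99974697, -0.02222518],
       [ 0.5446344 , -0.01675137, -0.83850627],
       [-0.83866641, -0.0150126 , -0.5444385 ]]), 't': array([  21.35455049, -157.30652481, 1612.50425807])}
top {'fx': 491.4407084996337, 'fy': 491.4407084996337, 'cx': 325.014868439
[... 1053 characters left out ...]
]
top block [([200, 319, 26], 0.86), ([313, -340, 21], 0.82), ([519, 18, 69], 0.81)]
top start_foot [([341, 192, 27], 0.65), ([520, -271, 143], 0.46), ([543, -489, 59], 0.27)]
top stop_foot [([481, 256, 20], 0.52)]
top start [([500, -227, 19], 0.71), ([524, -270, 139], 0.5)]
top start_cap [([499, -227, 20], 0.66)]
top stop [([501, -227, 18], 0.67), ([505, 286, 132], 0.45)]
top start_ledge [([501, -228, 22], 0.58)]
top tip_box [([546, -490, 58], 0.91)]
top beaker [([343, 189, 28], 0.9)]
top amber_jar [([704, 233, 110], 0.76)]
top soap [([343, 189, 29], 0.64), ([610, 458, 111], 0.61)]
top tube_rack [([711, -289, 48], 0.75)]
top spare_block [([352, -192, 36], 0.86), ([705, 235, 105], 0.55)]
1.5
```

View pics/scene0.png

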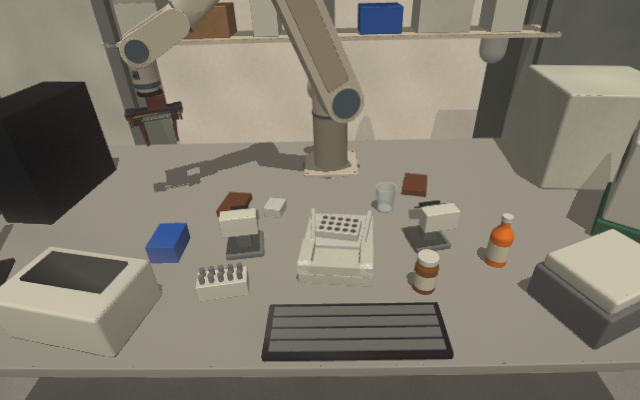

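View pics/top0.png

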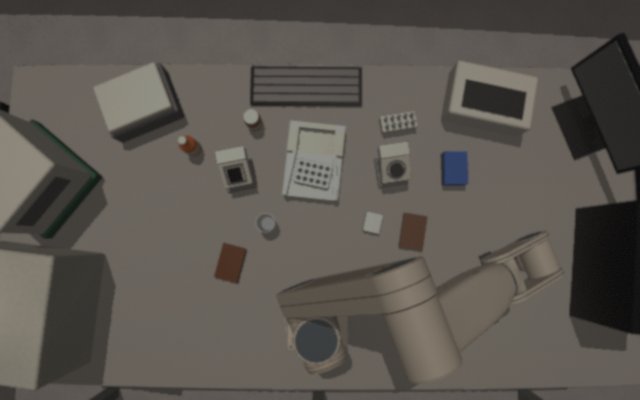

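The scene view shows the nest at (337,250) with the grey block on its deck at (338,227). The brown look-alikes are at (235,203) and (415,185). In the top view the round START is at (396,170), to the right of the nest, and the square STOP is at (234,175).

Candidates in the top view:
- **Block:** grey block with wells at (314,171), brown plates at (413,232) and (230,263), spare block at (373,223).
- **Button:** round at (396,170), square at (234,175).

I choose the grey block and the round button, and will check both in a crop.

Run:
```python
import cv2
im=cv2.imread("pics/top0.png"); cv2.imwrite("pics/tc.png",cv2.resize(im[110:215,270:430],None,fx=5,fy=5,interpolation=cv2.INTER_CUBIC))
im=cv2.imread("pics/scene0.png"); cv2.imwrite("pics/sc.png",cv2.resize(im[195:295,215:385],None,fx=4.7,fy=4.7,interpolation=cv2.INTER_CUBIC))
```

```text
(no output)
```

View pics/tc.png

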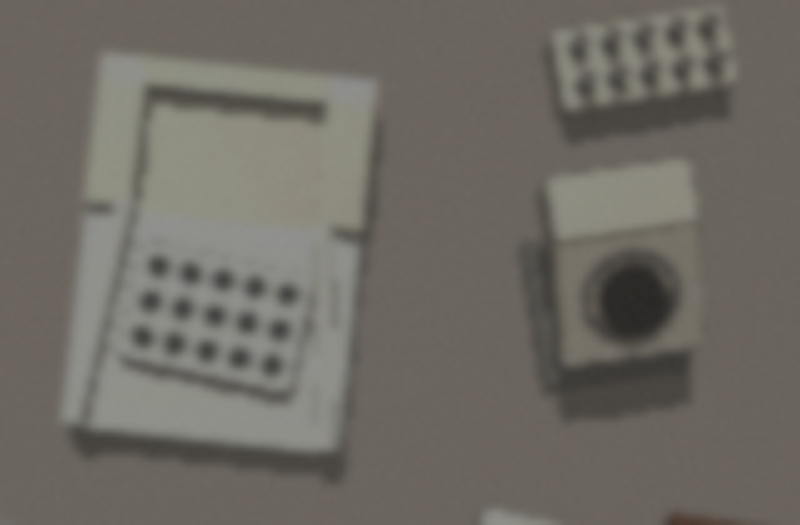

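View pics/sc.png

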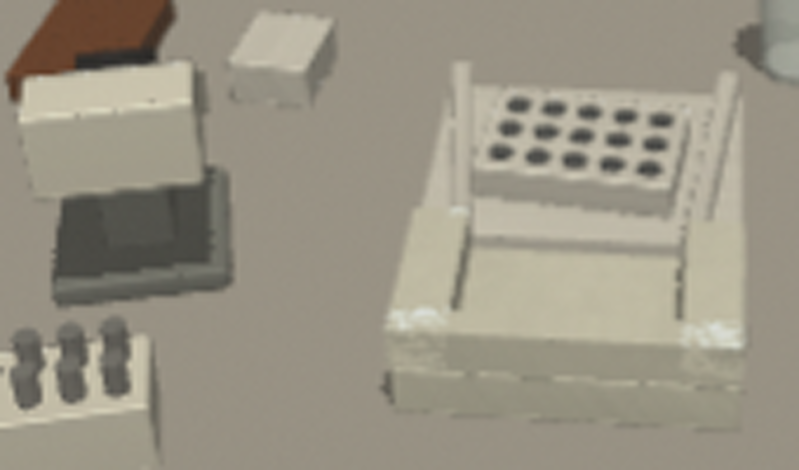

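```bash
cat > h.py <<'E'
import numpy as np, cv2
from scipy.optimize import least_squares
from scipy.spatial.transform import Rotation as Rot
def proj(c,X):
    P=np.asarray(X,float)@np.array(c["R"]).T+c["t"]; s=P[...,:2]/P[...,2:]
    r2=(s**2).sum(-1,keepdims=True); s=s*(1+c["k1"]*r2)
    return s*[c["fx"],c["fy"]]+[c["cx"],c["cy"]]
def ray(c,uv):
    d=(np.array(uv,float)-[c["cx"],c["cy"]])/[c["fx"],c["fy"]]; s=d.copy()
    for _ in range(20): s=d/(1+c["k1"]*(s**2).sum())
    R=np.array(c["R"]); return -R.T@c["t"], R.T@np.append(s,1)
def onz(c,uv,z):
    o,d=ray(c,uv); return o+d*(z-o[2])/d[2]
def T(p,P):
    P=np.array(P,float); cs,sn=np.cos(p[2]),np.sin(p[2])
    return np.c_[p[0]+cs*P[:,0]-sn*P[:,1],p[1]+sn*P[:,0]+cs*P[:,1],P[:,2]]
E
python3 - <<'E'
from h import *
from workcell import eyes
C={n:eyes.get_calibration(n) for n in("top","scene")}
tp=lambda u:np.array(u,float)/5+[270,110]-0.4
sp=lambda u:np.array(u,float)/4.7+[215,195]-0.39
nest=[("top",(135,100,65),(100,52)),("top",(135,-100,65),(378,78)),("top",(-135,100,45),(62,425)),("top",(-135,-100,45),(340,452)),
("top",(25,100,65),(88,205)),("top",(25,-100,65),(365,232)),
("scene",(135,-100,65),(388,330)),("scene",(135,100,65),(742,347)),("scene",(135,-100,0),(393,408)),("scene",(135,100,0),(740,428)),("scene",(25,-66,45),(468,237)),("scene",(25,66,45),(683,250))]
pod=[("top",(75,50,140,1),(547,183)),("top",(75,-50,140,1),(688,160)),("top",(30,50,140,1),(553,240)),("top",(30,-50,140,1),(697,220)),("top",(-17.5,0,120.6,1),(633,300)),
("scene",(75,-50,140,1),(22,112)),("scene",(75,50,140,1),(195,92)),("scene",(55,-55,0,0),(55,302)),("scene",(55,55,0,0),(230,285)),("scene",(55,55,18,0),(225,265)),("scene",(55,-55,18,0),(57,277))]
def run(L,x0,cams=("top","scene"),H=False):
    L=[l for l in L if l[0] in cams]
    def f(p):
        r=[]
        for n,P,u in L:
            P=np.array(P,float)
            if H: P=P[:3]+[0,0,P[3]*p[3]]
            q=proj(C[n],T(p,[P])[0]); r.append(q-(tp(u) if n=="top" else sp(u)))
        return np.ravel(r)
    s=least_squares(f,x0,loss="soft_l1",x_scale=[10,10,.1]+([10] if H else []))
    print(cams,s.x.round(3)); print(f(s.x).reshape(-1,2).round(1).tolist())
for cams in (("top",),("scene",),("top","scene")):
    run(nest,[600,15,0.],cams)
for cams in (("top","scene"),("scene",),("top",)):
    run(pod,[530,-265,0.,10],cams,True)
for n,f,a in (("top",tp,[(150,301),(215,315),(280,329)]),("scene",sp,[(510,128),(583,136),(655,143)])):
    X=[onz(C[n],f(u),70) for u in a]; print(n,np.round(X,1).tolist(),"yaw",np.arctan2(*(lambda d:(d[0],-d[1]))(X[2]-X[0])) if n=="top" else np.arctan2(*(lambda d:(-d[0],d[1]))(X[2]-X[0])))
E
```

```text
('top',) [ 5.6865e+02  1.7615e+01 -9.3000e-02]
[[0.4, 0.2], [-0.1, 0.4], [0.3, 0.1], [0.2, 0.3], [-0.5, -0.6], [-0.4, -0.5]]
('scene',) [ 5.69299e+02  1.86050e+01 -8.80000e-02]
[[-0.7, -0.1], [0.5, -0.2], [-0.2, 1.1], [-0.2, 0.6], [0.2, -0.6], [0.3, -1.5]]
('top', 'scene') [ 5.68922e+02  1.83210e+01 -8.90000e-02]
[[0.1, 0.2], [-0.4, 0.2], [0.3, 0.2], [0.1, 0.1], [-0.7, -0.6], [-0.6, -0.7], [-0.8, -0.2], [0.3, -0.2], [-0.4, 1.0], [-0.4, 0.5], [0.1, -0.7], [0.1, -1.5]]
('top', 'scene') [ 5.35656e+02 -2.63183e+02  1.48000e-01  2.37700e+01]
[[-0.7, -0.7], [0.1, -0.2], [0.1, 0.8], [0.4, 0.8], [0.0, 1.4], [-1.1, -0.2], [-0.2, 0.3], [0.6, 0.8], [0.8, 0.2], [1.2, -0.1], [-0.9, 1.4]]
('scene',) [ 5.32579e+02 -2.63051e+02  1.33000e-01  2.13910e+01]
[[-1.0, -0.3], [-0.3, 0.5], [0.6, -0.1], [0.7, -0.2], [1.1, -0.6], [-0.9, 0.6]]
('top',) [ 5.48877e+02 -2.72854e+02  1.51000e-01 -4.07930e+01]
[[-0.1, -0.8], [-0.4, -0.2], [0.7, 0.3], [-0.1, 0.3], [0.0, 0.3]]
top [[530.8, 67.5, 70.0], [521.0, 21.2, 70.0], [511.3, -25.1, 70.0]] yaw -0.20686866754565467
scene [[512.7, -24.1, 70.0], [522.6, 22.6, 70.0], [531.3, 68.0, 70.0]] yaw -0.19906040449903722
```

Nest is at (569, 18), yaw -0.089, and both cameras agree. The block is at nest x≈-48, y≈0, turned -0.114. The start pod is at about (535, -263), yaw 0.14, H≈22. I'll write a helper that turns a target pose into row entries.

```bash
cat >> h.py <<'E'
NEST=(568.9,18.2,-0.089); POD=(534.5,-263.5,0.142); H=22.5
def nestw(x,y,z): return T(NEST,[(x,y,z)])[0]
def Rdown(yaw): # tool x along yaw, z down
    return np.array([[np.cos(yaw),np.sin(yaw),0],[np.sin(yaw),-np.cos(yaw),0],[0,0,-1]])
def rel(pos,R):
    from workcell import ctrl
    o=ctrl.get_obs(); R0=Rot.from_rotvec(o["orientation"])
    d=R0.inv().apply(np.array(pos)-o["ee_pos"])/10
    w=(R0.inv()*Rot.from_matrix(R)).as_rotvec(degrees=True)
    print("t",round(o["t"],2),"pos",o["ee_pos"].round(1),"F",o["ft_force"].round(1),"w",round(o["width"],1)); print("shift cm",d.round(2).tolist(),"turn",w.round(2).tolist())
E
python3 -c "
from h import *
p=nestw(-135,0,150);print(p);rel(p,Rdown(NEST[2]))"
```

```text
[434.43431467  30.19914448 150.        ]
t 1.5 pos [ 238.1 -577.8  222.7] F [ 0.3 -0.7  0.7] w 87.7
shift cm [41.32, -48.74, 7.27] turn [-0.0, 0.0, 27.49]
```

```bash
python3 -m jog '[[[2.6,-3.0,0],[0,0,3.4]],[[5.2,-6.1,0],[0,0,6.8]],[[7.8,-9.2,0],[0,0,10]],[[10.4,-12.2,0],[0,0,13]],[[13,-15.3,0],[0,0,16]],[[15.6,-18.4,0],[0,0,19]],[[18.2,-21.4,0],[0,0,22]],[[20.8,-24.5,0],[0,0,25]]]' -0.5
python3 -c "
from h import *
p=nestw(-135,0,150);rel(p,Rdown(NEST[2]))"
```

```text
t: 2.17
ee_pos: [337.3, -270.5, 222.9]
orientation: [3.14, -0.076, 0.001]
ft_force: [1.5, 0.7, -0.7]
width: 66.1
t 2.17 pos [ 337.3 -270.5  222.9] F [ 1.5  0.7 -0.7] w 66.1
shift cm [8.23, -30.51, 7.28] turn [0.02, -0.04, 2.31]
```

```bash
python3 -m jog '[[[1,-3.8,0.3],[0,0,0.5]],[[2,-7.6,0.8],[0,0,1]],[[3,-11.4,1.6],[0,0,1.5]],[[4,-15.2,2.5],[0,0,2.3]],[[5.2,-19,3.7],[0,0,2.3]],[[6.2,-22.8,5],[0,0,2.3]],[[7.2,-26.6,6.2],[0,0,2.3]],[[8.2,-30.5,7.3],[0,0,2.3]]]'
python3 - <<'E'
from h import *
from workcell import eyes
c=eyes.get_calibration("wrist"); cv2.imwrite("pics/w1.png",eyes.get_image("wrist")); cv2.imwrite("pics/t1.png",eyes.get_image("top"))
import pickle; pickle.dump(c,open("w1.pkl","wb")); print(c["t"],c["R"].round(3),c["fx"])
rel(nestw(-135,0,52),Rdown(NEST[2]))
E
```

```text
t: 2.83
ee_pos: [434.4, 32.0, 149.5]
orientation: [3.138, -0.139, 0.002]
ft_force: [0.5, 0.5, -0.2]
width: 66.3
[ 70.92877826 401.80106985 437.1934391 ] [[-0.089 -0.996  0.   ]
 [-0.959  0.086  0.268]
 [-0.267  0.024 -0.963]] 306.5848099567696
t 2.93 pos [434.9  34.5 148.8] F [ 1.1 -0.4  0.5] w 66.0
shift cm [-0.01, 0.43, 9.68] turn [-0.01, -0.0, 0.36]
```

View pics/w1.png

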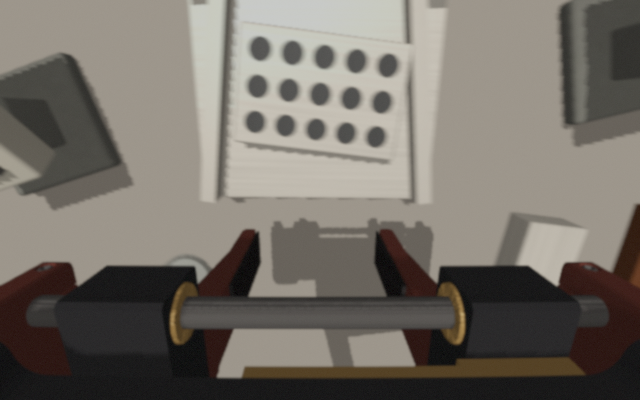

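The wrist view shows the block's centre well at (319,94) and the nest's near edge at row ≈199, columns ≈201 to 432. I'll compare these with the fit.

Run:
```python
from h import *; import pickle
c=pickle.load(open("w1.pkl","rb"))
for u,z in (((319,94),70),((241,140),70),((390,160),70),((201,200),45),((432,202),45),((316,199),45)):
    X=onz(c,u,z); d=X[:2]-NEST[:2]; a=NEST[2]
    print(u,X.round(1),"nest",(np.cos(a)*d[0]+np.sin(a)*d[1]).round(1),(-np.sin(a)*d[0]+np.cos(a)*d[1]).round(1))
print(proj(c,np.array([nestw(-135,100,45),nestw(-135,-100,45),nestw(-135,85,65),nestw(-135,-85,65)])).round(0))
```

```text
(319, 94) [523.1  22.8  70. ] nest -46.0 0.5
(241, 140) [494.6  86.7  70. ] nest -80.1 61.6
(390, 160) [468.4 -29.1  70. ] nest -95.9 -56.1
(201, 200) [443.1 137.7  45. ] nest -135.9 107.8
(432, 202) [422.3 -72.1  45. ] nest -138.0 -103.0
(316, 199) [434.6  33.2  45. ] nest -135.1 3.0
[[209. 199.]
 [429. 199.]
 [219. 205.]
 [420. 205.]]
```

```bash
python3 -m jog '[[[0,0.4,2.5],[0,0,0.3]],[[0,0.4,5],[0,0,0.3]],[[0,0.4,7.5],[0,0,0.3]],[[0,0.4,9],[0,0,0.3]],[[0,0.4,9.7],[0,0,0.3]],[[0,0.4,9.7],[0,0,0.3]]]' 
python3 -c "
from h import *
rel(nestw(17,0,52),Rdown(NEST[2]))"
```

```text
t: 3.43
ee_pos: [433.7, 29.9, 50.9]
orientation: [3.138, -0.139, -0.004]
ft_force: [-0.5, -0.2, -0.6]
width: 65.7
t 3.43 pos [433.7  29.9  50.9] F [-0.5 -0.2 -0.6] w 65.7
shift cm [15.27, -0.03, -0.15] turn [0.01, 0.14, 0.02]
```

```bash
python3 -m jog '[[[0.8,0,-0.1],[0,0,0]],[[1.6,0,-0.1],[0,0,0]],[[2.3,0,-0.1],[0,0,0]],[[3.0,0,-0.1],[0,0,0]],[[3.7,0,-0.1],[0,0,0]],[[4.4,0,-0.1],[0,0,0]],[[5.1,0,-0.1],[0,0,0]],[[5.8,0,-0.1],[0,0,0]]]' 
python3 -m jog '[[[0.6,0,0],[0,0,0]],[[1.2,0,0],[0,0,0]],[[1.8,0,0],[0,0,0]],[[2.4,0,0],[0,0,0]],[[3.0,0,0],[0,0,0]],[[3.4,0,0],[0,0,0]]]'
python3 - <<'E'
from h import *
from workcell import eyes
a=eyes.get_image("top")[110:215,270:350]; cv2.imwrite("pics/t2.png",cv2.resize(a,None,fx=5,fy=5,interpolation=cv2.INTER_CUBIC))
b=eyes.get_image("scene")[195:295,285:385];cv2.imwrite("pics/s2.png",cv2.resize(b,None,fx=5,fy=5,interpolation=cv2.INTER_CUBIC))
cv2.imwrite("pics/w2.png",eyes.get_image("wrist"))
rel(nestw(17,0,52),Rdown(NEST[2]))
E
```

```text
t: 4.1
ee_pos: [491.7, 24.8, 51.7]
orientation: [3.138, -0.139, -0.005]
ft_force: [-4.6, 0.5, 2.7]
width: 65.8
t: 4.6
ee_pos: [526.5, 21.7, 51.5]
orientation: [3.138, -0.139, -0.004]
ft_force: [-3.4, -1.9, -0.7]
width: 65.6
t 4.75 pos [526.9  21.9  51.8] F [0.2 0.6 0.6] w 65.9
shift cm [5.92, -0.0, -0.03] turn [-0.01, 0.06, 0.03]
```

View pics/s2.png

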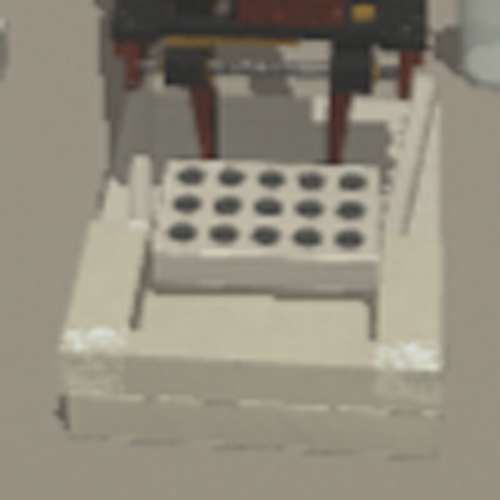

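View pics/w2.png

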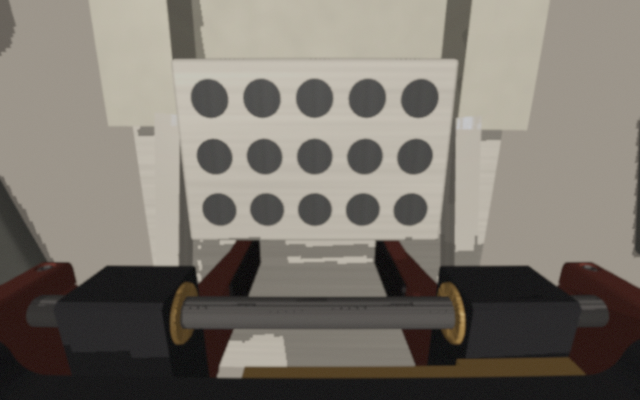

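The block is now square to the nest and centred within about 1 mm: front edge at columns 174–457, pocket walls at 168/468. I'll keep pushing.

```bash
python3 -m jog '[[[0.6,0,0],[0,0,0]],[[1.2,0,0],[0,0,0]],[[1.8,0,0],[0,0,0]],[[2.4,0,0],[0,0,0]],[[3.0,0,0],[0,0,0]],[[3.5,0,0],[0,0,0]],[[4.0,0,0],[0,0,0]],[[4.3,0,0],[0,0,0]]]' 
python3 -m jog '[[[0.3,0,0],[0,0,0]],[[0.6,0,0],[0,0,0]],[[0.9,0,0],[0,0,0]],[[1.2,0,0],[0,0,0]],[[1.4,0,0],[0,0,0]],[[1.5,0,0],[0,0,0]]]'
python3 - <<'E'
from h import *
from workcell import eyes
b=eyes.get_image("scene")[195:295,285:385];cv2.imwrite("pics/s3.png",cv2.resize(b,None,fx=5,fy=5,interpolation=cv2.INTER_CUBIC))
cv2.imwrite("pics/w3.png",eyes.get_image("wrist"))
rel(nestw(17,0,52),Rdown(NEST[2]))
E
```

```text
t: 5.42
ee_pos: [570.8, 18.0, 51.7]
orientation: [-3.138, 0.139, 0.0]
ft_force: [-1.6, 0.4, -0.2]
width: 66.2
t: 5.92
ee_pos: [586.0, 16.7, 51.8]
orientation: [-3.138, 0.139, 0.0]
ft_force: [-3.3, 0.7, 2.0]
width: 65.6
t 6.02 pos [586.   16.7  51.8] F [-1.5  1.4 -0.2] w 65.6
shift cm [-0.02, 0.0, -0.02] turn [-0.02, -0.02, 0.03]
```

View pics/s3.png

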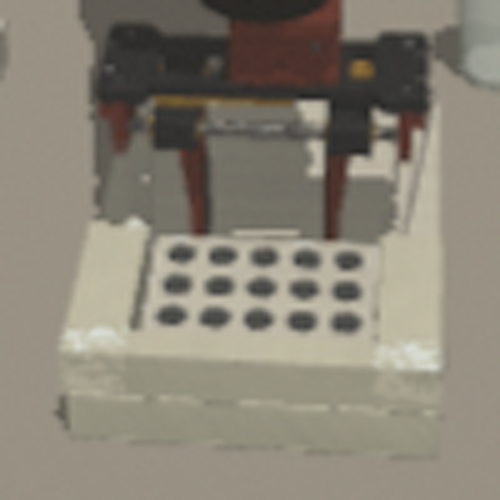

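View pics/w3.png

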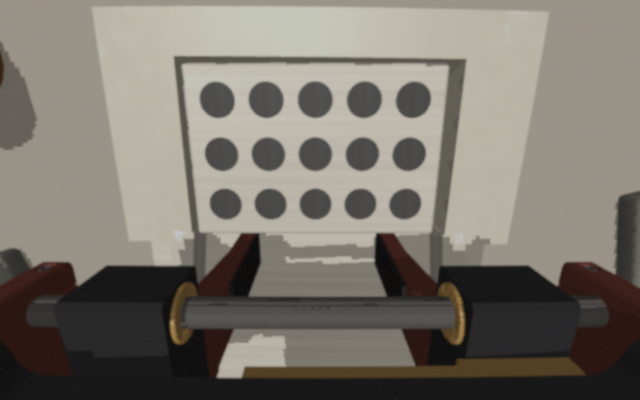

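Run:
```python
from h import *
from workcell import eyes
c=eyes.get_calibration("wrist")
K=[(182,64),(449,65),(197,233),(434,233)]
for z in (60,65,70):
    P=[onz(c,u,z) for u in K]; a=NEST[2]
    Q=np.array([[np.cos(a)*(p[0]-NEST[0])+np.sin(a)*(p[1]-NEST[1]),-np.sin(a)*(p[0]-NEST[0])+np.cos(a)*(p[1]-NEST[1])] for p in P])
    print(z,Q.round(1).tolist())
im=cv2.imread("pics/w3.png"); cv2.imwrite("pics/w3c.png",cv2.resize(im[40:270,160:480],None,fx=2.5,fy=2.5,interpolation=cv2.INTER_CUBIC))
```

```text
60 [[114.8, 64.0], [114.3, -62.1], [29.4, 65.7], [29.4, -63.5]]
65 [[114.1, 62.0], [113.6, -60.1], [31.4, 63.6], [31.4, -61.5]]
70 [[113.4, 59.9], [112.9, -58.1], [33.4, 61.5], [33.4, -59.4]]
```

View pics/w3c.png

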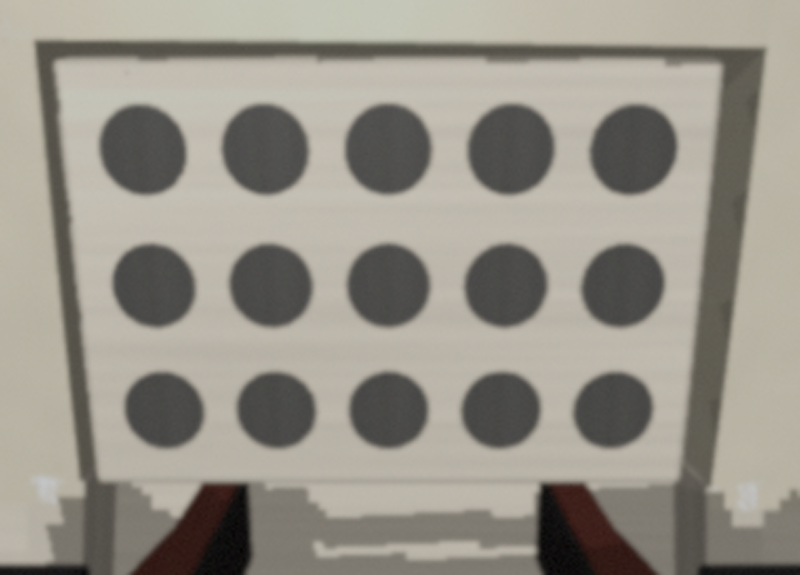

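```bash
python3 -m jog '[[[-0.4,0,0],[0,0,0]],[[-1.0,0,0],[0,0,0]],[[-1.8,0,-1],[0,0,0]],[[-1.8,0,-3],[0,0,0]],[[-1.8,0,-5],[0,0,0]],[[-1.8,0,-5],[0,0,0]],[[-1.8,0,-5],[0,0,0]]]'
python3 - <<'E'
from h import *
from workcell import eyes
im=eyes.get_image("wrist");c=eyes.get_calibration("wrist");cv2.imwrite("pics/w4.png",im)
import pickle; pickle.dump(c,open("w4.pkl","wb"))
cv2.imwrite("pics/w4c.png",cv2.resize(im[40:240,170:470],None,fx=2.6,fy=2.6,interpolation=cv2.INTER_CUBIC))
rel(nestw(33,0,75),Rdown(NEST[2]))
E
```

```text
t: 6.6
ee_pos: [568.6, 18.4, 103.4]
orientation: [-3.138, 0.139, -0.005]
ft_force: [-0.1, -0.3, -0.5]
width: 65.9
t 6.65 pos [567.9  18.3 102.4] F [-0.8 -0.  -0.8] w 65.8
shift cm [3.4, 0.01, 2.74] turn [-0.02, -0.08, 0.03]
```

View pics/w4c.png

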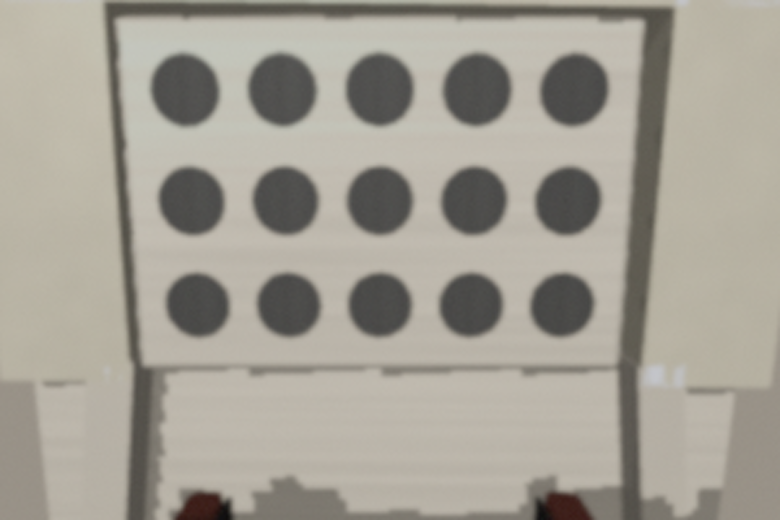

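Run:
```python
from h import *; import pickle
c=pickle.load(open("w4.pkl","rb"))
W=lambda u:np.array(u)/2.6+[170,40]-.3
obs=[((43,63.5,25),(115,16)),((43,-63.5,25),(645,18)),((-43,63.5,25),(142,366)),((-43,-63.5,25),(620,366))]
def f(p):
    R=Rot.from_euler("ZYX",[NEST[2]+p[3],p[4],0]).as_matrix(); o=nestw(p[0],p[1],p[2])
    return np.ravel([proj(c,o+R@np.array(P))-W(u) for P,u in obs])
s=least_squares(f,[70,0,35,0,0],x_scale=[1,1,1,.01,.01]); print("x y z yaw pitch",s.x.round(3),f(s.x).round(1))
g=lambda p:f([p[0],p[1],35,p[2],0]); s=least_squares(g,[70,0,0],x_scale=[1,1,.01]);print(s.x.round(3),g(s.x).round(1))
g=lambda p:f([p[0],p[1],39,p[2],0.1]); s=least_squares(g,[70,0,0],x_scale=[1,1,.01]);print(s.x.round(3),g(s.x).round(1))
# nest pocket top edges z=65, x=115,y=+-66
print(proj(c,np.array([nestw(115,66,65),nestw(115,-66,65)])).round(1),W((106,4)),W((674,10)))
```

```text
x y z yaw pitch [ 7.1550e+01  9.6400e-01  3.2906e+01 -1.0000e-03  1.3000e-02] [ 0.5 -0.1 -0.1 -0.7  0.1  0.4 -0.5  0.5]
[ 7.1636e+01  9.5700e-01 -1.0000e-03] [-0.9 -0.6  1.2 -1.2 -0.5  1.2  0.1  1.3]
[ 6.989e+01  9.430e-01 -1.000e-03] [-0.7 -1.4  1.1 -2.  -4.2  2.4  3.8  2.5]
[[207.7  42.9]
 [427.4  42.9]] [210.46923077  41.23846154] [428.93076923  43.54615385]
```

The fit says flat: pitch 0.013, x +1.6 mm, y +1 mm. I'll confirm by feel with a gentle touch on the rear of its top, which should be at z = 60.

```bash
python3 -m jog '[[[1.7,0,0],[0,0,0]],[[3.4,0,0.5],[0,0,0]],[[3.4,0,2.0],[0,0,0]],[[3.4,0,3.2],[0,0,0]],[[3.4,0,3.6],[0,0,0]],[[3.4,0,3.8],[0,0,0]],[[3.4,0,3.8],[0,0,0]]]' 
python3 -m jog '[[[0,0,0.1],[0,0,0]],[[0,0,0.2],[0,0,0]],[[0,0,0.2],[0,0,0]]]'
python3 -m jog '[[[0,0,0.1],[0,0,0]],[[0,0,0.2],[0,0,0]],[[0,0,0.2],[0,0,0]]]'
```

```text
t: 7.23
ee_pos: [600.6, 15.4, 63.4]
orientation: [-3.138, 0.139, 0.002]
ft_force: [-0.0, 0.1, 0.2]
width: 65.9
t: 7.48
ee_pos: [600.6, 15.4, 61.7]
orientation: [-3.138, 0.139, 0.001]
ft_force: [-0.1, 0.2, 0.9]
width: 65.6
t: 7.73
ee_pos: [600.9, 15.4, 60.4]
orientation: [-3.138, 0.139, -0.0]
ft_force: [-1.7, -0.4, 4.4]
width: 65.9
```

Contact at z ≈ 60.3 with 4 N, so the block is seated. Next I lift, then move to the button.

```bash
cat >> h.py <<'E'
def podw(p,h=None): 
    return T(POD,[(p[0],p[1],p[2]+(H if h is None else h))])[0]
def Rpress(yaw=None):
    yaw=POD[2] if yaw is None else yaw
    z=np.array([np.sin(.6)*np.cos(yaw),np.sin(.6)*np.sin(yaw),-np.cos(.6)]); y=np.array([np.sin(yaw),-np.cos(yaw),0])
    return np.c_[np.cross(y,z),y,z]
def cap(off): # point at 'off' mm along outward normal from cap top
    return podw((-17.5,0,120.6))-off*Rpress()[:,2]
E
python3 -m jog '[[[0,0,-3],[0,0,0]],[[0,0,-6],[0,0,0]],[[0,0,-9],[0,0,0]],[[0,0,-12],[0,0,0]],[[-2,0,-14],[0,0,0]],[[-4,0,-16],[0,0,0]],[[-6,0,-17.5],[0,0,0]],[[-8,0,-18.5],[0,0,0]]]' 1
python3 -c "
from h import *
print(cap(100));rel(cap(100),Rpress())"
```

```text
t: 8.4
ee_pos: [520.9, 22.5, 247.3]
orientation: [-3.138, 0.139, -0.004]
ft_force: [-0.5, -0.3, -0.6]
width: 16.4
[ 461.28020801 -273.96766187  225.63356149]
t 8.4 pos [520.9  22.5 247.3] F [-0.5 -0.3 -0.6] w 16.4
shift cm [-3.33, 30.06, 2.14] turn [3.94, 34.07, -12.8]
```

```bash
python3 -m jog '[[[-0.4,3.8,0],[0.5,4.3,-1.6]],[[-0.8,7.6,0],[1,8.6,-3.2]],[[-1.2,11.4,0],[1.5,12.8,-4.8]],[[-1.7,15.2,0.3],[2,17,-6.4]],[[-2.1,19,0.8],[2.5,21.3,-8]],[[-2.5,22.8,1.2],[3,25.6,-9.6]],[[-2.9,26.5,1.7],[3.5,30,-11.2]],[[-3.3,30,2.1],[3.9,34,-12.8]]]' 1
python3 -c "
from h import *
rel(cap(100),Rpress())
from workcell import eyes
import pickle
c=eyes.get_calibration('wrist');cv2.imwrite('pics/w5.png',eyes.get_image('wrist'));pickle.dump(c,open('w5.pkl','wb'))
print(proj(c,np.array([cap(0),podw((75,50,140)),podw((75,-50,140)),podw((30,50,140)),podw((30,-50,140))])).round())
for z in (0,10,15,22.5,30): print(z,proj(c,podw((-17.5,0,120.6),z)).round(1))
"
```

```text
t: 9.07
ee_pos: [475.7, -202.7, 233.0]
orientation: [-2.987, -0.164, -0.769]
ft_force: [0.6, 0.0, 1.3]
width: 0.7
t 9.07 pos [ 475.7 -202.7  233. ] F [0.6 0.  1.3] w 0.7
shift cm [-2.25, 6.93, -0.6] turn [-0.43, 5.4, -2.02]
[[396. 217.]
 [336. 114.]
 [448. 110.]
 [338. 161.]
 [454. 157.]]
0 [390.6 221.5]
10 [392.9 219.7]
15 [394.1 218.8]
22.5 [395.9 217.4]
30 [397.9 215.9]
```

View pics/w5.png

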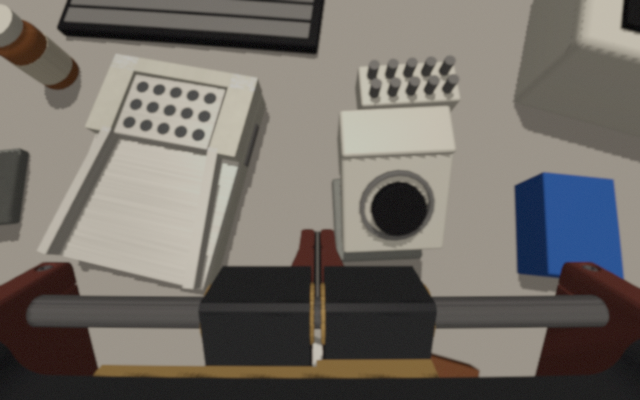

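The wrist view shows the round cap at (399,208), against (396,217) predicted. I'll finish the move and refit the pod from there.

```bash
python3 -m jog '[[[-0.8,2.5,-0.2],[0,1.8,-0.7]],[[-1.6,5,-0.4],[0,3.6,-1.4]],[[-2.2,6.9,-0.6],[-0.4,5.4,-2]],[[-2.2,6.9,-0.6],[-0.4,5.4,-2]],[[-2.2,6.9,-0.6],[-0.4,5.4,-2]]]' 1
python3 -c "
from h import *
rel(cap(100),Rpress())
from workcell import eyes
import pickle
c=eyes.get_calibration('wrist');im=eyes.get_image('wrist');pickle.dump(c,open('w6.pkl','wb'));cv2.imwrite('pics/w6.png',im)
cv2.imwrite('pics/w6c.png',cv2.resize(im[60:260,200:440],None,fx=3,fy=3,interpolation=cv2.INTER_CUBIC))
print(proj(c,np.array([cap(0),podw((75,50,140)),podw((75,-50,140)),podw((30,50,140)),podw((30,-50,140))])).round())
"
```

```text
t: 9.53
ee_pos: [460.5, -275.5, 224.5]
orientation: [-2.954, -0.212, -0.913]
ft_force: [0.3, 0.1, -1.1]
width: 0.4
t 9.53 pos [ 460.5 -275.5  224.5] F [ 0.3  0.1 -1.1] w 0.4
shift cm [0.15, -0.14, -0.04] turn [-0.06, 0.01, 0.07]
[[316. 200.]
 [262.  99.]
 [369.  99.]
 [259. 142.]
 [372. 142.]]
```

View pics/w6c.png

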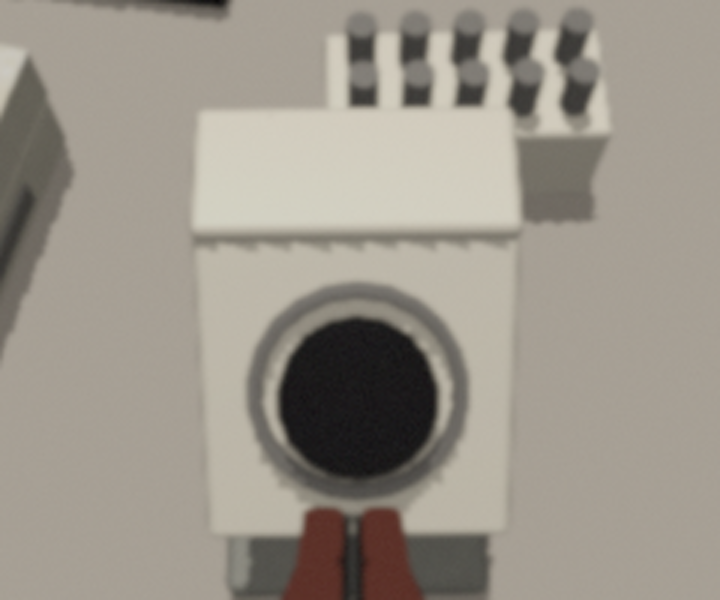

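Run:
```python
from h import *; import pickle
from workcell import eyes
C={n:eyes.get_calibration(n) for n in("top","scene")}; C["w"]=pickle.load(open("w6.pkl","rb"));C["v"]=pickle.load(open("w5.pkl","rb"))
F={"top":lambda u:np.array(u,float)/5+[270,110]-0.4,"scene":lambda u:np.array(u,float)/4.7+[215,195]-0.39,"w":lambda u:np.array(u,float)/3+[200,60]-.33,"v":lambda u:np.array(u,float)}
cp=(-17.5,0,120.6,1)
L=[("top",(75,50,140,1),(547,183)),("top",(75,-50,140,1),(688,160)),("top",(30,50,140,1),(553,240)),("top",(30,-50,140,1),(697,220)),("top",cp,(633,300)),
("scene",(75,-50,140,1),(22,112)),("scene",(75,50,140,1),(195,92)),("scene",(55,-55,0,0),(55,302)),("scene",(55,55,0,0),(230,285)),("scene",(55,55,18,0),(225,265)),("scene",(55,-55,18,0),(57,277)),
("w",(75,50,140,1),(200,110)),("w",(75,-50,140,1),(513,107)),("w",(30,50,140,1),(193,235)),("w",(30,-50,140,1),(520,233)),("w",cp,(358,397)),
("v",(75,50,140,1),(341,110)),("v",(75,-50,140,1),(449,106)),("v",(30,50,140,1),(342,156)),("v",(30,-50,140,1),(454,153)),("v",cp,(399,208))]
for cams in (("w",),("w","v"),("w","v","top"),("w","v","scene"),("w","v","top","scene")):
    l=[a for a in L if a[0] in cams]
    f=lambda p:np.ravel([proj(C[n],T(p,[np.array(P[:3],float)+[0,0,P[3]*p[3]]])[0])-F[n](u) for n,P,u in l])
    s=least_squares(f,[535,-263,.14,20],x_scale=[10,10,.1,10],loss="soft_l1"); p=s.x
    print(cams,p.round(2),"cap",T(p,[(-17.5,0,120.6+p[3])])[0].round(1),"rms",np.sqrt((f(p)**2).mean()).round(2))
```

```text
('w',) [ 5.4435e+02 -2.6518e+02  1.5000e-01  1.4140e+01] cap [ 527.1 -267.8  134.7] rms 0.48
('w', 'v') [ 5.4230e+02 -2.6601e+02  1.5000e-01  1.6770e+01] cap [ 525.  -268.6  137.4] rms 1.15
('w', 'v', 'top') [ 5.4188e+02 -2.6590e+02  1.5000e-01  1.7240e+01] cap [ 524.6 -268.4  137.8] rms 1.13
('w', 'v', 'scene') [ 5.4048e+02 -2.6581e+02  1.5000e-01  1.9600e+01] cap [ 523.2 -268.4  140.2] rms 1.54
('w', 'v', 'top', 'scene') [ 5.4020e+02 -2.6567e+02  1.5000e-01  1.9940e+01] cap [ 522.9 -268.2  140.5] rms 1.42
```

```bash
sed -i 's/POD=(.*/POD=(541.5,-266.0,0.150); H=17.5/' h.py; python3 -c "
from h import *
print(cap(0));rel(cap(12),Rpress());rel(cap(0),Rpress())"
```

```text
[ 524.19650614 -268.61516732  138.1       ]
t 9.58 pos [ 460.8 -274.7  224.7] F [-0.5  0.1  0.2] w 0.3
shift cm [0.36, 0.32, 9.54] turn [0.16, 0.01, -0.21]
t 9.58 pos [ 460.8 -274.7  224.7] F [-0.5  0.1  0.2] w 0.3
shift cm [0.36, 0.32, 10.74] turn [0.16, 0.01, -0.21]
```

```bash
python3 -m jog '[[[0.2,0.15,2.5],[0,0,0]],[[0.3,0.3,5],[0,0,0]],[[0.35,0.3,7],[0,0,0]],[[0.35,0.3,8.5],[0,0,0]],[[0.35,0.3,9],[0,0,0]],[[0.35,0.3,9.2],[0,0,0]],[[0.35,0.3,9.2],[0,0,0]]]' 1
python3 -c "
from h import *
rel(cap(0),Rpress())
from workcell import eyes
im=eyes.get_image('wrist')
cv2.imwrite('pics/w7.png',im); cv2.imwrite('pics/s7.png',cv2.resize(eyes.get_image('scene')[180:280,190:290],None,fx=5,fy=5))
"
```

```text
t: 10.17
ee_pos: [515.8, -268.6, 151.0]
orientation: [-2.953, -0.217, -0.913]
ft_force: [0.5, -0.1, 0.0]
width: 0.5
t 10.17 pos [ 515.8 -268.6  151. ] F [ 0.5 -0.1  0. ] w 0.5
shift cm [-0.04, 0.12, 1.53] turn [0.09, 0.02, -0.15]
```

View pics/w7.png

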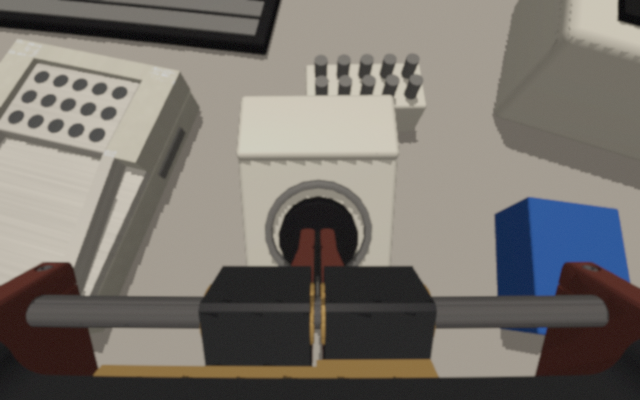

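The fingertips are over the round cap, centre (318,230). I'll feel for contact in small steps.

```bash
for i in 1; do python3 -m jog '[[[0,0.1,0.3],[0,0,0]],[[0,0.1,0.6],[0,0,0]],[[0,0.1,0.9],[0,0,0]],[[0,0.1,1.1],[0,0,0]],[[0,0.1,1.1],[0,0,0]]]' 1; done
python3 -m jog '[[[0,0,0.2],[0,0,0]],[[0,0,0.3],[0,0,0]],[[0,0,0.3],[0,0,0]]]'
python3 -m jog '[[[0,0,0.2],[0,0,0]],[[0,0,0.3],[0,0,0]],[[0,0,0.3],[0,0,0]]]'
```

```text
t: 10.68
ee_pos: [521.9, -269.6, 142.2]
orientation: [-2.953, -0.216, -0.914]
ft_force: [-0.2, 0.4, 0.1]
width: 0.6
t: 10.93
ee_pos: [523.7, -269.3, 139.7]
orientation: [-2.953, -0.216, -0.914]
ft_force: [-1.9, 0.5, 2.5]
width: 0.4
t: 11.18
ee_pos: [525.4, -269.0, 137.1]
orientation: [-2.953, -0.216, -0.914]
ft_force: [-1.9, 0.2, 3.8]
width: 0.8
```

```bash
python3 -m jog '[[[0,0,0.2],[0,0,0]],[[0,0,0.4],[0,0,0]],[[0,0,0.4],[0,0,0]]]'
python3 -m jog '[[[0,0,0.1],[0,0,0]],[[0,0,0.2],[0,0,0]],[[0,0,0.2],[0,0,0]]]'
python3 -m jog '[[[0,0,0.1],[0,0,0]],[[0,0,0.2],[0,0,0]],[[0,0,0.2],[0,0,0]]]'
```

```text
t: 11.43
ee_pos: [527.7, -268.7, 133.8]
orientation: [-2.953, -0.216, -0.914]
ft_force: [-4.1, 0.9, 4.7]
width: 0.2
t: 11.68
ee_pos: [528.0, -268.7, 133.4]
orientation: [-2.953, -0.216, -0.916]
ft_force: [-22.2, 0.9, 27.1]
width: 0.7
t: 11.93
ee_pos: [528.1, -268.7, 133.3]
orientation: [-2.953, -0.216, -0.919]
ft_force: [-26.7, 0.8, 32.2]
width: 0.8
```

Hard stop reached: 42 N at a steady position, about 10 mm past first contact. I'll hold there with less force, then let go.

```bash
python3 -m jog '[[[0,0,0.1],[0,0,0]],[[0,0,0.1],[0,0,0]],[[0,0,0.1],[0,0,0]],[[0,0,0.1],[0,0,0]],[[0,0,0.1],[0,0,0]],[[0,0,0.1],[0,0,0]],[[0,0,0.1],[0,0,0]],[[0,0,0.1],[0,0,0]]]'
python3 -m jog '[[[0,0,0.1],[0,0,0]],[[0,0,0.1],[0,0,0]],[[0,0,0.1],[0,0,0]],[[0,0,0.1],[0,0,0]]]'
python3 -m jog '[[[0,0,-0.3],[0,0,0]],[[0,0,-0.8],[0,0,0]],[[0,0,-1.6],[0,0,0]],[[0,0,-3],[0,0,0]],[[0,0,-5],[0,0,0]],[[0,0,-7],[0,0,0]],[[0,0,-9],[0,0,0]],[[0,0,-10],[0,0,0]]]'
python3 -m jog '[[[0,0,0],[0,0,0]],[[0,0,0],[0,0,0]],[[0,0,0],[0,0,0]],[[0,0,0],[0,0,0]],[[0,0,0],[0,0,0]]]'
python3 - <<'E'
from h import *
from workcell import eyes
im=eyes.get_image("wrist"); cv2.imwrite("pics/w8.png",im)
cv2.imwrite("pics/s8.png",cv2.resize(eyes.get_image("scene")[190:300,190:390],None,fx=4,fy=4,interpolation=cv2.INTER_CUBIC))
E
```

```text
t: 12.6
ee_pos: [527.9, -268.7, 133.5]
orientation: [-2.954, -0.215, -0.92]
ft_force: [-18.3, 0.4, 21.4]
width: 0.5
t: 12.93
ee_pos: [527.9, -268.7, 133.5]
orientation: [-2.954, -0.215, -0.921]
ft_force: [-17.2, 0.7, 19.3]
width: 0.5
t: 13.6
ee_pos: [471.0, -277.1, 217.4]
orientation: [-2.955, -0.215, -0.923]
ft_force: [0.8, 0.6, -0.9]
width: 0.1
t: 14.02
ee_pos: [471.1, -276.7, 216.4]
orientation: [-2.954, -0.216, -0.921]
ft_force: [-0.4, -0.2, 0.5]
width: 0.4
```

View pics/w8.png

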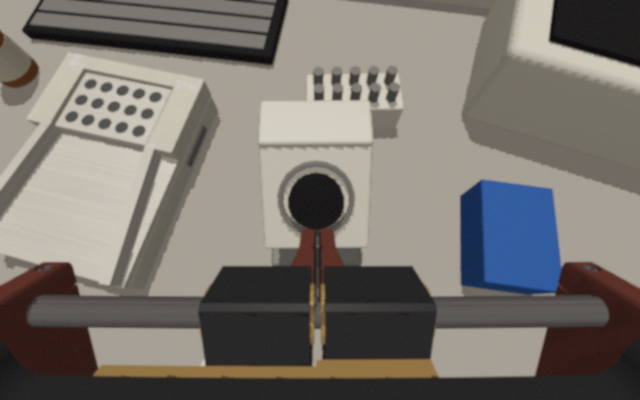

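View pics/s8.png

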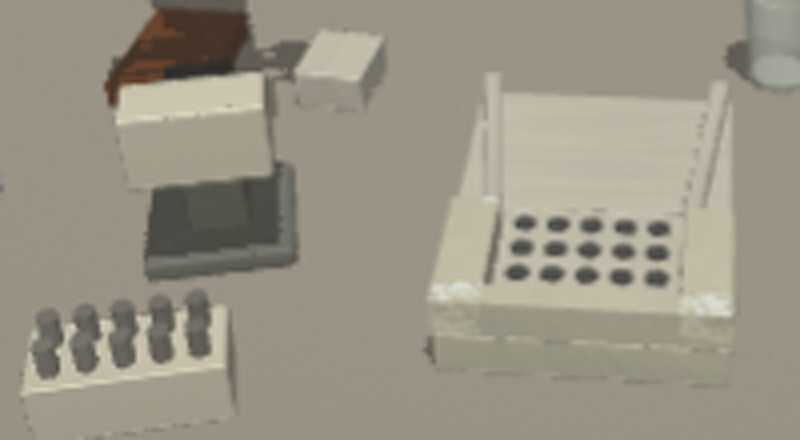

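The block lies home in the pocket (scene crop around (590,248)). The round cap at (316,200) is up, inside its collar, and the gripper is about 85–90 mm clear. I'll hand it in.

```bash
python3 -c "
from workcell import ctrl
print(ctrl.close_job(), ctrl.get_obs()['ft_force'].round(1))"
```

```text
the job is handed in; nothing more can be done
the job is handed in; nothing more can be done
```

The block is in its pocket, and the start button was pressed, held and let go. I handed the job in at about 14 s of the 67 s allowed; no verdict is reported.

- **Block:** I pushed it in with two fingers, using at most about 6 N. A wrist-camera fit afterwards put it about 1.6 mm along x and 1 mm along y from the pocket centre. Its angle to the nest was -0.001 rad and its tilt about 0.013 rad. A light touch on the rear of its top met it at z ≈ 60.3 mm, against 60 mm for a seated block.
- **Start button:** I pressed the round button along its slope to the hard stop. The force peaked at 42 N, and the button was held down for a little over a second. The last wrist image shows the cap up and the gripper about 90 mm clear.
- **Bystanders and stop button:** I never went near the stop button, and the bystanders visible in the last images look unmoved.

**Disagreements:** My estimates of the head height H ranged from 14 to 24 mm between cameras. I used 17.5 mm and let the touch decide, with contact about where 17.5 mm predicted or 1–2 mm above. The free fit of the block also put it about 2 mm too low (z 33 instead of 35 mm), which I took as camera error, since the touch agreed with a seated block.

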